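# Stand the orange relay module on the narrow bar of the board holder

### The job

Take the orange relay module out of the black stock tray (in there it can only be gripped by its two ends), set it down upright on the green mat and let go, then take it again the other way, by its long sides, and stand it, upright and in line, on the narrow metal bar between the two blue uprights of the board holder, so that its body rests on the bar and its legs hang free on either side. Put it down rather than dropping it, both times, and leave the other things on the bench where they are.

Things in the scene. Friction and masses are not known exactly. Their poses are not given: they have to be found in the camera images.
- module: orange relay module, about 100 g: box body 58 (x) x 34 (y) x 24 (z) mm, white label on top, on two rows of four 8 mm brass legs below its long sides (rows at y = +-14.5 mm, 2.5 mm thick, 26 mm free between them). Origin: its centre at the leg tips; body from z = 8 to 32 mm. x along its length, z up. Starts in any of the tray's three lanes, lengthwise
- tray: black tray, fixed, 138 (x) x 136 (y) x 36 (z) mm, floor 4 mm thick; origin: centre of underside. Three lanes along its x, 130 mm long, 40 wide, centred at y = -44, 0, +44 mm, between 4 mm walls as high as the modules' tops: a module can be gripped only by its two ends (closing along x), with 27 to 45 mm free at each end
- mat: flat green mat fixed to the bench, 180 (x) x 160 (y) x 3 (z) mm, origin: centre of its underside; where the module is put down to change the grip
- holder: board holder, fixed: dark base 70 (x) x 150 (y) x 12 (z) mm; two blue uprights 34 (x) x 20 (y) mm at y = +-48 mm, 110 mm high, 76 mm between them: no room for fingers at a module's ends, so it must be held by its long sides (closing along x); they stand 6 mm above a module on the bar. Knobs on their outer faces. An aluminium bar joins them along y. Origin: centre of underside; z up
- bar_mid (a point): middle of the bar's top face, 80 mm above the bench. The bar is 14 mm wide (x), 76 mm long (y) and 12 mm thick, with free space below it down to the base. Axes as the holder's
- module_grey: a grey relay module of the same shape in another lane of the tray, to be left alone
- module_green: a green relay module of the same shape in another lane of the tray, to be left alone
- spool: solder spool standing on end, 50 mm diameter, 40 mm high, white flanges; origin: centre of underside; leave alone
- flux: small bottle with red cap, 40 mm diameter, 85 mm high; origin: centre of underside; leave alone
- driver: red-handled screwdriver lying on the bench, 150 mm long along its x, up to about 30 mm high; origin near its middle; leave alone
- partsbin: empty green open box 90 x 70 x 40 mm; origin: centre of underside; leave alone
- tipjar: low yellow jar with a steel lid, 52 mm diameter, 35 mm high; origin: centre of underside; leave alone
Mind the look-alikes: they are no part of the job. Leave any pink or purple look-alike of the holder alone.

How it is judged (in metres and radians):
On the way:
1. the orange module stands upright on the green mat, let go and at rest (x of module in the frame of mat between -0.085 and 0.085 m and y of module in the frame of mat between -0.075 and 0.075 m and z of module in the frame of mat between -0.001 and 0.007 m and angle between module's own z axis and vertical below 0.1 rad and linear speed of module below 0.03 m/s and contact force between module and the fingers below 0.1 N), for 0.2 s.
At the end, for the whole second after the job is handed in: The orange module stands on the bar, let go and at rest: its body's underside on the bar's top (within 3 mm), its middle within 7.5 mm of the bar's centre line and within 13 mm of the bar's middle along it, its length along the bar within 0.2 rad, upright within 0.08 rad (x of module in the frame of bar_mid between -0.0075 and 0.0075 m and y of module in the frame of bar_mid between -0.013 and 0.013 m and z of module in the frame of bar_mid between -0.011 and -0.005 m and angle between the x axis of module and the y axis of bar_mid, either way round below 0.2 rad and angle between module's own z axis and vertical below 0.08 rad and linear speed of module below 0.02 m/s and contact force between module and the fingers below 0.1 N); the robot touches nothing.
It fails at once if the orange module is dropped (falls free of the fingers faster than 0.45 m/s, about 10 mm) (contact force between module and the fingers below 0.05 N and linear speed of module above 0.45 m/s).
It fails at once if the orange module is pressed on the holder with more than 40 N (contact force between module and holder above 40 N).
It fails at once if another module or a bystander is moved by more than 25 mm (distance of any of module_grey, module_green, spool, flux, driver, partsbin, tipjar from where it was at the start of the episode above 0.025 m).
It also fails if it takes over 58 s, if anything falls off the work surface, if the arm or the gripper's body presses on something with over 40 N, if the wrist force passes 120 N, or if a joint passes its speed limit or range.

### The arm

A 6-joint arm with a two-finger parallel gripper is mounted at the origin on the work surface. World frame = base frame: x ahead of the robot, y to its left, z up, the work surface at z = 0. Lengths are in m, angles in degrees, forces in N, time in s.
With the tool pointing down it reaches from about 0.4 to 0.825 m from the base axis. Payload 7 kg.
Tool frame: the origin (TCP) lies on the centre line of the jaws, within the pads' length; the fingertips stand 8 mm ahead of it and the grasp point (between the pads) lies 11 mm behind it; z points along the fingers, y is the line along which they close (so a half turn about z gives the same grasp; the last joint's range is limited). The gripper opens to 88 mm and grips with 3 to 60 N. Pads are 19 mm wide; open, the fingers measure 130 mm over their backs; the gripper's body (78 mm by 193 mm) begins 47 mm behind the grasp point.
Start: joints at [-53.451, 20.546, 0.682, 0, -70.136, -16.507], TCP at [0.231, -0.634, 0.235] pointing down, gripper open.
Joint ranges: [-176.03, 176.03], [-82.01, 121.73], [-58.28, 71.71], [-173.87, 95.51], [-174.79, -0.11], [-173.66, 173.66]. Speed limits (degrees/s): [136.94, 136.94, 172.46, 180, 180, 180].

### API

Orientations are given as [roll, pitch, yaw] about the fixed x, y, z axes, in that order (R = Rz(yaw) Ry(pitch) Rx(roll)).
In Python, from plant import ctrl, vision gives the robot as it stands. The module is installed in compiled form; this text tells all that it offers.
- The arm moves only by the tool move_arm, never from a script. Its argument "moves" is one flat list of numbers, 7 for each row, row after row: the finger opening in cm, from 0 to 8.76, then the shift along the tool's x, y, z in cm, then the turn, a rotation vector about the tool's x, y, z in rad. A call has 1 to 8 rows; each row shifts and turns the commanded pose from where the row before left it, along the tool's axes as they then stand; what a row does not reach is not made up. A row lasts 1/10 s, in which the tool goes at most 50 mm and 8.59 degrees, less where a joint would pass 70% of its speed; a pose out of reach is approached as far as the arm can. A call with a gripper value outside its range is refused whole. The fingers move at their own pace and stop on an object; the grip force is fixed at half the most. Time passes only in rows, so rows that do not move let the fingers close. It gives the time, the measured TCP pose, the force, the opening and the grip force at its end, in the units of the state.
- ctrl.get_obs(): the state, without advancing time (a new reading comes with each control period).
- vision.snapshot(name): name is "scene" or "side" or "wrist"; returns (picture, depth): 384x512x3 uint8, red, green, blue; 384x512 float32, m along the optical axis (not along the pixel's ray), 0 where there is no reading.
- vision.camera_model(name): a dict with "vertical_fov" (degrees; the focal length in pixels is half the picture's height over the tangent of half this angle, whatever the lens; pixels are square), "cx", "cy" (the principal point, pixels), "cam_to_world" (4x4, takes a point from camera to world coordinates). Camera axes: x right, y down, z forward; pixel columns grow to the right and rows downward; lengths in m; the calibration is good to about 2 mm. The wrist camera is an equidistant fisheye: a pixel r from the principal point sees the ray r / f radians off the axis. A picture is of the moment at which its call begins: read the wrist's pose just before it. camera_model takes no time and is no camera call; for the wrist camera it gives the pose at the moment of the call.
- ctrl.close_job(): hands the job in; it is judged then, once.
The state is a dict: "clock": time; "joint_pos": joint angles; "qvel": joint speeds; "tau": joint torques, N m; "tool_pos": TCP position; "orientation": TCP orientation; "force": force on the tool from outside, world axes, zero at the start; "moment": the same for the moment, N m; "opening": finger opening in m; "gripper_force": force on a finger pad.
Only numpy, scipy, OpenCV 4.12 (cv2) and the standard library are available. Lean on these libraries where they do the work, as an engineer would, in place of code of your own. Each camera call takes 0.05 s, during which the arm holds its last target. There are 200 camera calls.

## Working session

There is one attempt and no reset: what is moved stays moved. The work goes in short steps, Python scripts to look and compute and a tool call to move; the robot and the scene stay as the last step left them, time stands still between calls to the robot, and variables do not carry over. Pictures are saved under pics/ and viewed, at most 10 in all, crops included, and the job is handed in when it is done.

Besides the shell and the picture viewer there is one more tool, called after "Call:" by a JSON object that holds its "fn" and its "kwargs". move_arm: Moves the arm, as the interface text tells. Its arguments: {"type":"object","properties":{"moves":{"type":"array"}},"required":["moves"]}

```bash
mkdir -p pics; cat > h.py <<'E'
import numpy as np, cv2
from plant import ctrl, vision
def cloud(n):
    m=vision.camera_model(n); img,d=vision.snapshot(n)
    f=192/np.tan(np.radians(m["vertical_fov"])/2)
    v,u=np.mgrid[:384,:512]; 
    P=np.stack([(u-m["cx"])/f*d,(v-m["cy"])/f*d,d,np.ones_like(d)],-1)@np.array(m["cam_to_world"]).T
    P=P[...,:3]; P[d==0]=np.nan
    return img,P
E
python3 - <<'E'
from h import *
print(ctrl.get_obs())
for n in("scene","side"):
    i,P=cloud(n); np.savez("pics/"+n,i=i,P=P)
    print(n,vision.camera_model(n)["cam_to_world"])
    cv2.imwrite(f"pics/{n}0.png",cv2.resize(i[...,::-1],(800,600),interpolation=cv2.INTER_CUBIC))
E
```

```text
{'clock': 0.0, 'joint_pos': array([-5.34512618e+01,  2.05903681e+01,  6.32221950e-01, -1.88962085e-02,
       -7.01360798e+01, -1.65087070e+01]), 'qvel': array([ 0.00293218,  0.01796238,  0.03643435, -0.06818791, -0.01566306,
        0.05322169]), 'tau': array([ 8.84177389e-04, -5.82721925e+01,  2.93060660e+01,  6.99704200e+00,
        7.00753473e-03, -1.58020171e-04]), 'tool_pos': array([ 0.23112374, -0.63367686,  0.23362679]), 'orientation': array([ 1.79904610e+02, -9.74646036e-03, -1.59966396e+02]), 'force': array([ 0.99588696,  0.18708798, -0.12745529]), 'moment': array([-0.00432393, -0.03376585,  0.04035339]), 'gripper_force': 0.0, 'opening': 0.08748447086923129}
scene [[ 0.5164021   0.57434838 -0.63517935  1.2350052 ]
 [ 0.85634176 -0.3487453   0.38086153 -0.39342426]
 [-0.00276861 -0.7406083  -0.67193131  0.87834625]
 [ 0.          0.          0.          1.        ]]
side [[-0.99164277 -0.09921408  0.08246932  0.36544376]
 [-0.12897886  0.74745481 -0.65167152  0.79636799]
 [ 0.0030129  -0.65686214 -0.75400467  0.91755359]
 [ 0.          0.          0.          1.        ]]
```

View pics/scene0.png

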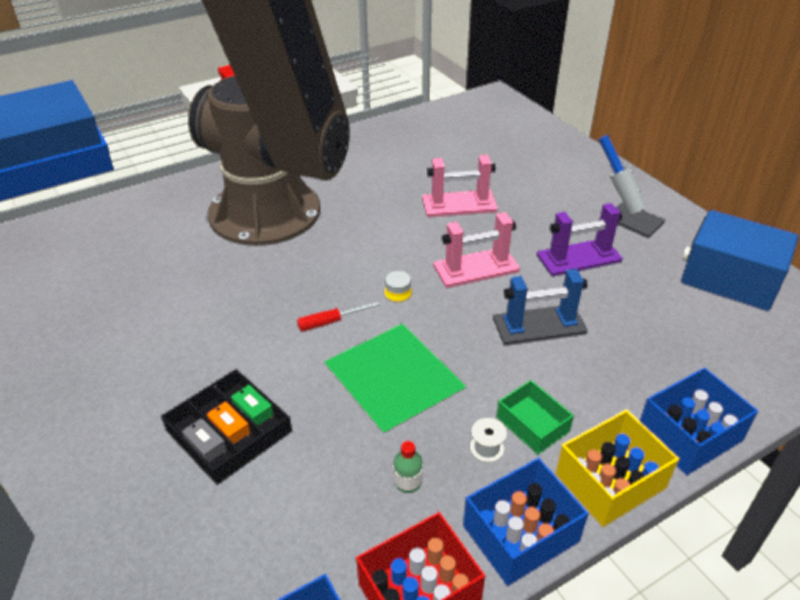

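View pics/side0.png

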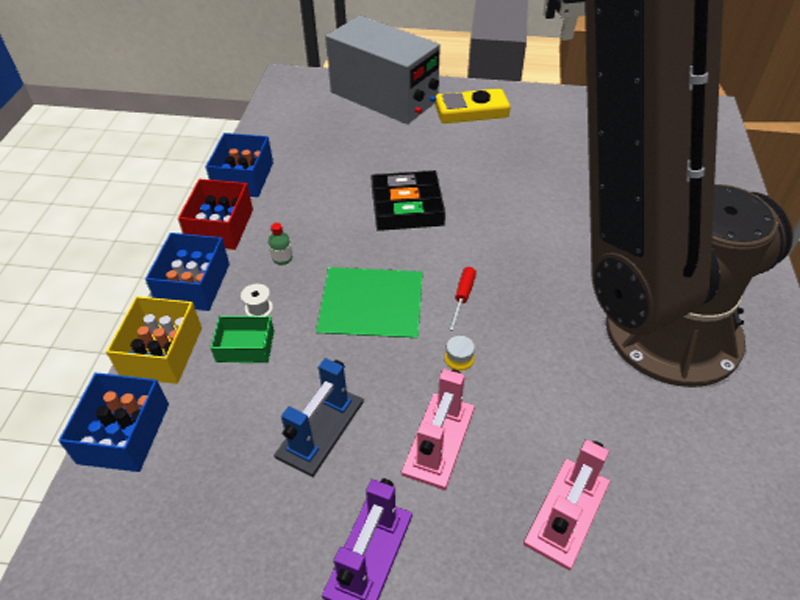

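In the scene picture, the candidate modules are grey (203,437), orange (228,421, middle lane) and green (251,401). The candidate holders are blue (540,310), pink (460,190) and (477,250), and purple (580,240). I choose the orange module and the blue holder with the dark base. The mat is at (395,377).

```bash
cat > meas.py <<'E'
from h import *
def rect(p):
    (c,s,a)=cv2.minAreaRect(p[:,:2].astype(np.float32)*1000)
    return np.round(c,1),np.round(s,1),round(a,1),len(p)
for n in("scene","side"):
    z=np.load(f"pics/{n}.npz"); i,P=z["i"],z["P"]
    H=cv2.cvtColor(i,cv2.COLOR_RGB2HSV).astype(int); h,s,v=np.moveaxis(H,-1,0)
    X,Y,Z=np.moveaxis(P,-1,0)
    b=lambda u0,u1,v0,v1:np.s_[int(v0*.64):int(v1*.64),int(u0*.64):int(u1*.64)]
    bx=dict(scene=dict(tray=(150,300,360,490),mat=(315,475,315,440),hold=(485,595,262,350)),side=dict(tray=(365,450,165,235),mat=(310,430,260,345),hold=(270,370,350,480)))[n]
    def get(k,m): sl=b(*bx[k]); return P[sl][m[sl]&np.isfinite(Z[sl])]
    for k,m in dict(orange=(h>5)&(h<18)&(s>150)&(v>120)).items():
        p=get("tray",m); print(n,k,rect(p),"z",np.percentile(p[:,2],[5,50,95]).round(4)); 
        zt=np.percentile(p[:,2],95)
        print("  top",rect(p[p[:,2]>zt-.006]))
    p=get("tray",(v<60)&(Z>.028)); print(" tray",rect(p))
    p=get("tray",(Z>.028)); print(" tray all",rect(p), np.percentile(p[:,2],[50,99]))
    p=get("mat",(h>50)&(h<85)&(s>120)); print(" mat",rect(p),np.median(p[:,2]))
    p=get("hold",(Z>.006)&(Z<.016)); print(" base",rect(p))
    p=get("hold",(Z>.100)&(h>95)&(h<125)&(s>100)); print(" uptops",rect(p),np.percentile(p[:,2],[50,95]))
    p=get("hold",(Z>.074)&(Z<.086)&(s<70)&(v>110)); print(" bar",rect(p),np.median(p,0))
    for nm,(u0,u1,v0,v1) in dict(scene=dict(flux=(385,430,440,495),spool=(465,510,415,465),bin=(495,575,380,455),jar=(380,415,268,303)),side={})[n].items():
        q=P[b(u0,u1,v0,v1)].reshape(-1,3); q=q[q[:,2]>.02]; print(nm,rect(q),q[:,2].max())
    if n=="scene":
        a=cv2.resize(i[230:310,100:190],(400,356),interpolation=cv2.INTER_CUBIC);c=cv2.resize(i[165:225,310:390],(400,300),interpolation=cv2.INTER_CUBIC)
        cv2.imwrite("pics/crop.png",np.hstack([a[:300],c])[...,::-1])
E
python3 meas.py
```

```text
scene orange (array([ 501.8, -273.8]), array([88.8, 38.7]), 13.1, 344) z [0.0198 0.0364 0.0393]
  top (array([ 515.3, -271.4]), array([60.4, 37.2]), 13.1, 252)
 tray (array([ 511.2, -273.9]), array([140.7, 135.9]), 13.6, 735)
 tray all (array([ 510.2, -273.8]), array([142.1, 138. ]), 13.2, 1919) [0.0363648  0.04053489]
 mat (array([539.4,  -1.2]), array([182.4, 159.9]), 3.5, 3230) 0.0040055461578009655
 base (array([531.5, 325.8]), array([210.9, 221.6]), 61.4, 1090)
 uptops (array([574.7, 271.1]), array([116.4,  38.6]), 69.0, 194) [0.10972105 0.11290137]
 bar (array([570.8, 274.2]), array([141.2,  31.1]), 66.4, 154) [0.577854   0.27665731 0.08037622]
flux (array([732.6, -91.9]), array([38.5, 33.9]), 51.4, 422) 0.08805687150937636
spool (array([729.1,  51.3]), array([48.7, 77.9]), 45.5, 370) 0.04540299946412718
bin (array([754.1, 116. ]), array([117.8, 147.5]), 45.9, 821) 0.07375830207962075
jar (array([371.7, 105.7]), array([45.9, 45.7]), 63.7, 194) 0.040688987949458855
side orange (array([ 513.2, -272.2]), array([62. , 37.8]), 15.0, 107) z [0.0293 0.033  0.0365]
  top (array([ 514.7, -270.3]), array([55.2, 38.3]), 8.8, 95)
 tray (array([ 509.7, -268.5]), array([137.7, 139.8]), 14.7, 371)
 tray all (array([ 510. , -269.8]), array([137.7, 143.7]), 13.6, 789) [0.03302972 0.0377283 ]
 mat (array([540.1,   0. ]), array([179.8, 164.3]), 3.7, 2640) 0.0012318899469965783
 base (array([629.8, 250.9]), array([153.2, 201.8]), 66.2, 898)
 uptops (array([573.1, 275.6]), array([116.7,  35.6]), 68.6, 266) [0.10787283 0.11047291]
 bar (array([578.4, 284.2]), array([96.3, 20.6]), 63.5, 153) [0.57134663 0.27040378 0.07819559]
```

View pics/crop.png

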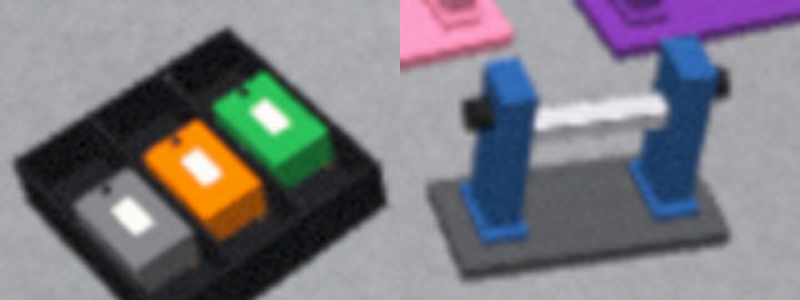

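The crop shows the orange module in the middle lane between the grey and green ones. The blue holder on its dark base is the right one. I'll go above the tray.

Call:
{"fn": "move_arm", "kwargs": {"moves": [6.9,-4,2.5,0.4,0,0,0,6.9,-4,2.5,0.4,0,0,0,6.9,-4,2.5,0.4,0,0,0,6.9,-4,2.5,0.4,0,0,0,6.9,-4,2.5,0.4,0,0,0,6.9,-4,2.5,0.4,0,0,0,6.9,-4,2.5,0.4,0,0,0,6.9,-4,2.5,0.4,0,0,0]}}

```text
clock: 0.9
tool_pos: [0.4641, -0.3348, 0.2023]
orientation: [180.0, -0.0, -160.0]
force: [1.2, -0.0, -0.5]
opening: 0.0685
gripper_force: 0.0
```

Call:
{"fn": "move_arm", "kwargs": {"moves": [6.9,-3.5,2.2,1,0,0,0,6.9,-3.5,2.2,1,0,0,0,6.9,0,0,0,0,0,-0.146,6.9,0,0,0,0,0,-0.146,6.9,0,0,0,0,0,-0.146,6.9,0,0,0,0,0,-0.146,6.9,0,0,0,0,0,-0.146,6.9,0,0,0,0,0,-0.146]}}

```text
clock: 1.7
tool_pos: [0.5138, -0.2711, 0.1821]
orientation: [180.0, 0.0, -109.4]
force: [-0.1, 0.8, 0.8]
opening: 0.0691
gripper_force: 0.0
```

Call:
{"fn": "move_arm", "kwargs": {"moves": [6.9,0,0,0,0,0,-0.146,6.9,0,0,0,0,0,-0.146,6.9,0,0,0,0,0,-0.146,6.9,0,0,0,0,0,-0.146,6.9,0,0,0,0,0,0,6.9,0,0,0,0,0,0]}}

```text
clock: 2.3
tool_pos: [0.5139, -0.2712, 0.1823]
orientation: [180.0, 0.0, -76.6]
force: [-0.4, 0.1, -0.3]
opening: 0.0685
gripper_force: 0.0
```

```bash
cat >> h.py <<'E'
def wrist():
    m=vision.camera_model("wrist"); i,d=vision.snapshot("wrist")
    f=192/np.tan(np.radians(m["vertical_fov"])/2)
    v,u=np.mgrid[:384,:512]; a,b=u-m["cx"],v-m["cy"]; r=np.hypot(a,b)+1e-9; t=r/f
    k=np.tan(np.minimum(t,1.4))/r*d
    P=(np.stack([a*k,b*k,d,np.ones_like(d)],-1)@np.array(m["cam_to_world"]).T)[...,:3]; P[(d==0)|(t>1.3)]=np.nan
    return i,P
def plan(x,y,z,psi):
    o=ctrl.get_obs(); p=o["tool_pos"]; s=np.radians(o["orientation"][2])
    D=np.array([x,y,z])-p; c,n=np.cos(s),np.sin(s)
    print("shift cm",np.round(100*np.array([c*D[0]+n*D[1],n*D[0]-c*D[1],-D[2]]),2),"turn",round(-np.radians((psi-o["orientation"][2]+180)%360-180),3),
      p.round(4),o["orientation"].round(2),round(o["clock"],2))
def rect(p):
    (c,s,a)=cv2.minAreaRect(p[:,:2].astype(np.float32)*1000)
    return np.round(c,1),np.round(s,1),round(a,1),len(p)
def hsv(i): return np.moveaxis(cv2.cvtColor(i,cv2.COLOR_RGB2HSV).astype(int),-1,0)
E
python3 - <<'E'
from h import *
plan(.514,-.271,.15,-76.5)
i,P=wrist(); h,s,v=hsv(i); Z=P[...,2]
o=(h>5)&(h<18)&(s>150)&(v>100)&(abs(P[...,0]-.51)<.1)&(abs(P[...,1]+.27)<.1)
p=P[o]; zt=np.nanpercentile(p[:,2],60); print("mod",rect(p[abs(p[:,2]-zt)<.005]),zt)
t=(Z>.026)&(Z<.045)&(abs(P[...,0]-.51)<.1)&(abs(P[...,1]+.27)<.1); print("tray",rect(P[t]))
cv2.imwrite("pics/w1.png",i[...,::-1])
E
```

```text
shift cm [-0.01 -0.01  3.23] turn -0.001 [ 0.5139 -0.2712  0.1823] [ 1.7998e+02  1.0000e-02 -7.6560e+01] 2.3
mod (array([ 513.9, -271.4]), array([58. , 32.8]), 12.8, 1416) 0.036200421517401216
tray (array([ 508.1, -271.9]), array([138.9, 137. ]), 13.8, 9377)
```

View pics/w1.png

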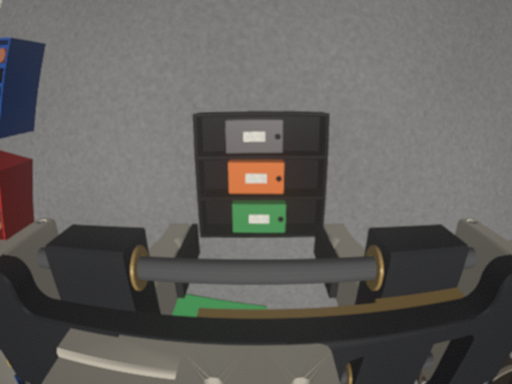

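The wrist picture shows the orange module at (256,177) in the middle lane, lined up with the jaws. I'll descend and grip.

Call:
{"fn": "move_arm", "kwargs": {"moves": [6.9,0,0,4,0,0,0,6.9,0,0,4,0,0,0,6.9,0,0,3,0,0,0,6.9,0,0,2,0,0,0,6.9,0,0,1.5,0,0,0,6.9,0,0,1,0,0,0,6.9,0,0,1,0,0,0,6.9,0,0,0,0,0,0]}}

```text
clock: 3.15
tool_pos: [0.5135, -0.2711, 0.0165]
orientation: [179.9, 0.0, -76.4]
force: [0.2, -0.1, 0.6]
opening: 0.0692
gripper_force: 0.0
```

Call:
{"fn": "move_arm", "kwargs": {"moves": [5,0,0,0,0,0,0,5,0,0,0,0,0,0,5,0,0,0,0,0,0,5,0,0,0,0,0,0,5,0,0,0,0,0,0]}}

```text
clock: 3.65
tool_pos: [0.5147, -0.2714, 0.0184]
orientation: [-179.9, -0.0, -76.3]
force: [-0.4, 0.7, 4.6]
opening: 0.058
gripper_force: 29.9
```

Call:
{"fn": "move_arm", "kwargs": {"moves": [5,0,0,-1,0,0,0,5,0,0,-2,0,0,0,5,0,0,-3,0,0,0,5,0,0,-3,0,0,0,5,0,0,-3,0,0,0,5,0,0,0,0,0,0]}}

```text
clock: 4.25
tool_pos: [0.5164, -0.272, 0.1426]
orientation: [-179.6, -0.2, -76.3]
force: [0.6, -0.3, -1.0]
opening: 0.0578
gripper_force: 29.9
```

```bash
python3 - <<'E'
from h import *
plan(.54,0,.137,-28)
i,P=wrist(); h,s,v=hsv(i)
p=P[:,:,:]; o=(h>5)&(h<18)&(s>150)&(v>80)&(np.abs(P[...,0]-.514)<.1)&(np.abs(P[...,1]+.27)<.1); q=P[o]; print(len(q),np.nanpercentile(q,[2,50,98],axis=0).round(4))
c=i[120:384,100:412]; cv2.imwrite("pics/w2.png",cv2.resize(c[...,::-1],(624,528)))
print(rect(q))
E
```

```text
shift cm [-25.86  -8.75   0.56] turn -0.842 [ 0.5164 -0.272   0.1426] [-179.63   -0.22  -76.26] 4.25
4591 [[ 0.4911 -0.2937  0.1401]
 [ 0.5188 -0.2843  0.1599]
 [ 0.5451 -0.269   0.1615]]
(array([ 515.8, -285.4]), array([43.2, 63.9]), 85.9, 4591)
```

View pics/w2.png

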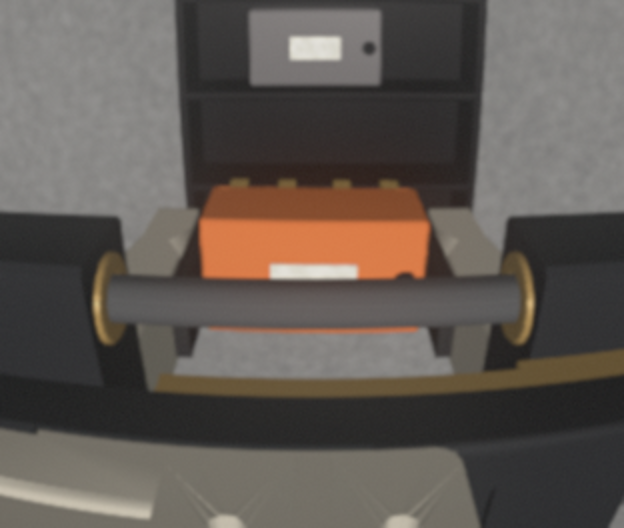

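The picture shows the module held level by its ends, with its body at (315,255) and its legs clear of the tray. I'll carry it to the mat.

Call:
{"fn": "move_arm", "kwargs": {"moves": [5,-3,-1,0,0,0,0,5,-4.2,-1.4,0,0,0,0,5,-4.2,-1.4,0,0,0,0,5,-4.2,-1.4,0,0,0,0,5,-4.2,-1.4,0,0,0,0,5,-4.2,-1.4,0,0,0,0,5,-1.9,-0.7,0,0,0,0,5,0,0,0,0,0,0]}}

```text
clock: 5.1
tool_pos: [0.5368, 0.0035, 0.1367]
orientation: [179.9, 0.0, -76.1]
force: [-0.2, -1.1, -0.8]
opening: 0.0577
gripper_force: 29.9
```

Call:
{"fn": "move_arm", "kwargs": {"moves": [5,0,0,0,0,0,-0.1,5,0,0,0,0,0,-0.13,5,0,0,0,0,0,-0.13,5,0,0,0,0,0,-0.13,5,0,0,0,0,0,-0.13,5,0,0,0,0,0,-0.13,5,0,0,0,0,0,-0.09,5,0,0,0,0,0,0]}}

```text
clock: 5.9
tool_pos: [0.5364, 0.0002, 0.1367]
orientation: [179.9, 0.1, -28.2]
force: [0.4, -0.8, -1.4]
opening: 0.0578
gripper_force: 29.9
```

Call:
{"fn": "move_arm", "kwargs": {"moves": [5,0,0,2,0,0,0,5,0,0,3,0,0,0,5,0,0,3,0,0,0,5,0,0,2,0,0,0,5,0,0,1,0,0,0,5,0,0,0.7,0,0,0,5,0,0,0,0,0,0]}}

```text
clock: 6.6
tool_pos: [0.537, 0.0007, 0.0201]
orientation: [180.0, 0.0, -28.2]
force: [-0.1, -0.1, -0.8]
opening: 0.0579
gripper_force: 29.9
```

Call:
{"fn": "move_arm", "kwargs": {"moves": [5,0,0,0.1,0,0,0,5,0,0,0.1,0,0,0,5,0,0,0.05,0,0,0,5,0,0,0,0,0,0]}}

```text
clock: 7.0
tool_pos: [0.5375, 0.0011, 0.0185]
orientation: [-180.0, -0.0, -28.2]
force: [-0.4, -0.1, -1.6]
opening: 0.0576
gripper_force: 29.9
```

Call:
{"fn": "move_arm", "kwargs": {"moves": [5,0,0,0.1,0,0,0,5,0,0,0,0,0,0]}}

```text
clock: 7.2
tool_pos: [0.5375, 0.0011, 0.0173]
orientation: [-180.0, -0.0, -28.2]
force: [-1.2, 0.8, 1.6]
opening: 0.0579
gripper_force: 29.9
```

Call:
{"fn": "move_arm", "kwargs": {"moves": [5,0,0,0.05,0,0,0,5,0,0,0,0,0,0]}}

```text
clock: 7.4
tool_pos: [0.5376, 0.0011, 0.0173]
orientation: [-180.0, -0.0, -28.2]
force: [-1.8, 0.5, 8.2]
opening: 0.058
gripper_force: 29.9
```

Contact with the mat (8 N). I'll release, rise and look.

Call:
{"fn": "move_arm", "kwargs": {"moves": [7.2,0,0,0,0,0,0,7.2,0,0,0,0,0,0,7.2,0,0,0,0,0,0,7.2,0,0,0,0,0,0,7.2,0,0,0,0,0,0]}}

```text
clock: 7.9
tool_pos: [0.5372, 0.001, 0.0164]
orientation: [180.0, 0.0, -28.2]
force: [-0.5, 1.2, 0.7]
opening: 0.0718
gripper_force: 0.0
```

Call:
{"fn": "move_arm", "kwargs": {"moves": [7.2,0,0,-0.5,0,0,0,7.2,0,0,-1.5,0,0,0,7.2,0,0,-3,0,0,0,7.2,0,0,-4,0,0,0,7.2,0,0,-4,0,0,0,7.2,0,0,-3,0,0,0,7.2,0,0,0,0,0,0]}}

```text
clock: 8.6
tool_pos: [0.5398, 0.0015, 0.1818]
orientation: [-179.7, -0.4, -28.1]
force: [0.6, -0.5, 0.1]
opening: 0.0718
gripper_force: 0.0
```

Call:
{"fn": "move_arm", "kwargs": {"moves": [7.2,0,0,0,0,0,0.1,7.2,0,0,0,0,0,0.14,7.2,0,0,0,0,0,0.14,7.2,0,0,0,0,0,0.14,7.2,0,0,0,0,0,0.14,7.2,0,0,0,0,0,0.14,7.2,0,0,0,0,0,0.14,7.2,0,0,0,0,0,0.14]}}

```text
clock: 9.4
tool_pos: [0.5369, 0.0009, 0.1762]
orientation: [180.0, -0.0, -90.4]
force: [-0.0, -0.2, -0.2]
opening: 0.0718
gripper_force: 0.0
```

Call:
{"fn": "move_arm", "kwargs": {"moves": [7.2,0,0,0,0,0,0.14,7.2,0,0,0,0,0,0.14,7.2,0,0,0,0,0,0.14,7.2,0,0,0,0,0,0.07,7.2,0,0,0,0,0,0,7.2,0,0,0,0,0,0]}}

```text
clock: 10.0
tool_pos: [0.5371, 0.001, 0.1764]
orientation: [180.0, -0.0, -118.0]
force: [-0.6, -0.4, 0.4]
opening: 0.0721
gripper_force: 0.0
```

```bash
cat > look.py <<'E'
from h import *
import sys
X0,Y0=map(float,sys.argv[1:3])
i,P=wrist(); h,s,v=hsv(i); X,Y,Z=np.moveaxis(P,-1,0)
near=lambda x,y,r:(np.hypot(X-x,Y-y)<r)
o=(h>5)&(h<18)&(s>150)&(v>80)&near(X0,Y0,.08)
if o.sum()>50:
    q=P[o]; zt=np.percentile(q[:,2],70); t=q[abs(q[:,2]-zt)<.004]; print("mod",rect(t),zt.round(4)); 
    A=np.c_[t[:,:2]-t[:,:2].mean(0),np.ones(len(t))]; print("slopes",np.linalg.lstsq(A,t[:,2],rcond=None)[0].round(4))
b=near(.574,.273,.11)
u=b&(Z>.102)&(Z<.118)&(h>95)&(h<125)&(s>100)
r=b&(Z>.072)&(Z<.088)&(s<70)&(v>90)&near(.574,.273,.034)
if u.sum()>20: print("up",rect(P[u]),np.median(P[u],0).round(4))
if r.sum()>20:
    q=P[r]; k=(q[:,2]>np.median(q[:,2])-.004); q=q[k]; print("bar",rect(q),np.median(q,0).round(4))
cv2.imwrite(f"pics/{sys.argv[3]}.png",i[...,::-1])
E
python3 look.py .538 .001 w3; python3 -c "
from h import *; plan(.538,.001,.15,-118.2)"
```

```text
mod (array([536.5,   1.4]), array([57.1, 32.6]), 61.0, 1430) 0.0354
slopes [-0.0013 -0.0025  0.0351]
shift cm [-0.04 -0.07  2.64] turn 0.003 [0.5371 0.001  0.1764] [ 1.7999e+02 -1.0000e-02 -1.1801e+02] 10.05
```

View pics/w3.png

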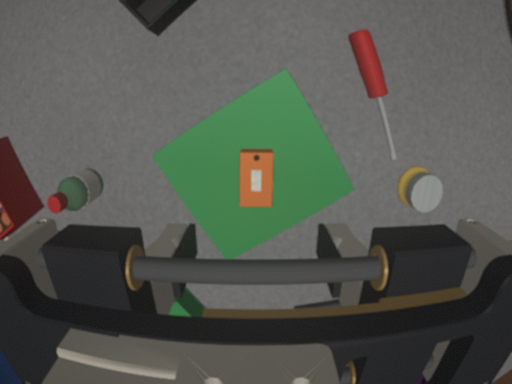

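The wrist picture shows the module upright on the mat at (256,180), with its length square to the jaws. I'll grip it by its long sides.

Call:
{"fn": "move_arm", "kwargs": {"moves": [6,0,0,3,0,0,0,6,0,0,4,0,0,0,6,0,0,4,0,0,0,6,0,0,2,0,0,0,6,0,0,1.5,0,0,0,6,0,0,1,0,0,0,6,0,0,0.7,0,0,0,6,0,0,0,0,0,0]}}

```text
clock: 10.85
tool_pos: [0.537, 0.0009, 0.014]
orientation: [180.0, -0.0, -118.1]
force: [-0.6, 0.4, 1.4]
opening: 0.0602
gripper_force: 0.0
```

Call:
{"fn": "move_arm", "kwargs": {"moves": [2.8,0,0,0,0,0,0,2.8,0,0,0,0,0,0,2.8,0,0,0,0,0,0,2.8,0,0,0,0,0,0,2.8,0,0,0,0,0,0,2.8,0,0,0,0,0,0]}}

```text
clock: 11.45
tool_pos: [0.5376, 0.0011, 0.0151]
orientation: [-180.0, 0.0, -118.1]
force: [-0.3, 0.9, 5.6]
opening: 0.0336
gripper_force: 29.9
```

Call:
{"fn": "move_arm", "kwargs": {"moves": [2.8,0,0,-1,0,0,0,2.8,0,0,-3,0,0,0,2.8,0,0,-4,0,0,0,2.8,0,0,-4,0,0,0,2.8,0,0,-4,0,0,0,2.8,0,0,-3,0,0,0,2.8,0,0,-2,0,0,0,2.8,0,0,0,0,0,0]}}

```text
clock: 12.25
tool_pos: [0.5386, 0.0012, 0.2284]
orientation: [-179.8, 0.2, -118.1]
force: [0.5, -0.3, -0.9]
opening: 0.0335
gripper_force: 29.9
```

```bash
python3 -c "
from h import *; plan(.618,.358,.225,-111.2)"
```

```text
shift cm [-35.21   9.81   0.34] turn -0.121 [0.5386 0.0012 0.2284] [-179.75    0.23 -118.12] 12.25
```

Call:
{"fn": "move_arm", "kwargs": {"moves": [2.8,-3,0.8,0,0,0,0,2.8,-4.6,1.3,0,0,0,0,2.8,-4.6,1.3,0,0,0,0,2.8,-4.6,1.3,0,0,0,0,2.8,-4.6,1.3,0,0,0,0,2.8,-4.6,1.3,0,0,0,0,2.8,-4.6,1.3,0,0,0,0,2.8,-4.5,1.2,0,0,0,0]}}

```text
clock: 13.05
tool_pos: [0.6159, 0.3585, 0.2235]
orientation: [179.9, -0.1, -118.1]
force: [0.5, -0.6, -0.5]
opening: 0.0339
gripper_force: 29.9
```

Call:
{"fn": "move_arm", "kwargs": {"moves": [2.8,0,0,0,0,0,-0.06,2.8,0,0,0,0,0,-0.06,2.8,0,0,0,0,0,0,2.8,0,0,0,0,0,0]}}

```text
clock: 13.45
tool_pos: [0.616, 0.3564, 0.2238]
orientation: [180.0, -0.1, -111.4]
force: [0.7, 0.1, -1.3]
opening: 0.0334
gripper_force: 29.9
```

```bash
python3 look.py .62 .36 w4; python3 -c "
from h import *; plan(.574,.273,.225,-111.2)"
```

```text
mod (array([614.9, 356.2]), array([58.1, 33.8]), 68.5, 4219) 0.244
slopes [-0.0007  0.0013  0.2437]
up (array([572.4, 274.6]), array([114.8,  32.8]), 69.4, 1552) [0.5732 0.3066 0.1101]
bar (array([572. , 273.8]), array([67.7, 13.7]), 68.7, 963) [0.5717 0.2736 0.0801]
shift cm [ 9.29  0.89 -0.08] turn -0.003 [0.6161 0.3563 0.2242] [ 1.7997e+02 -4.0000e-02 -1.1137e+02] 13.5
```

View pics/w4.png

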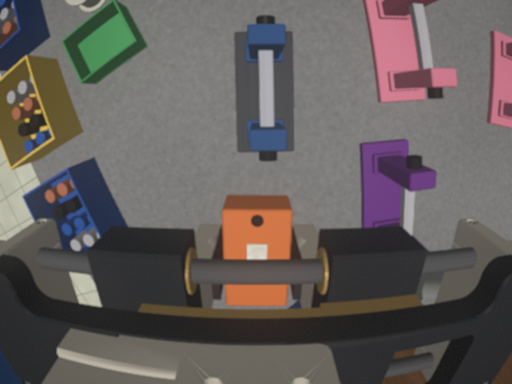

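The wrist picture shows the module held square at (257,250). The blue holder is ahead, with its bar at (266,87), and its length is parallel to the module's. I'll go over the bar and lower partway.

Call:
{"fn": "move_arm", "kwargs": {"moves": [2.8,2.2,0.25,0,0,0,0,2.8,3,0.3,0,0,0,0,2.8,2.5,0.25,0,0,0,0,2.8,1.5,0.15,0,0,0,0,2.8,0,0,3,0,0,0,2.8,0,0,4,0,0,0,2.8,0,0,2.5,0,0,0,2.8,0,0,0,0,0,0]}}

```text
clock: 14.3
tool_pos: [0.5722, 0.2728, 0.1258]
orientation: [179.8, -0.3, -111.4]
force: [0.4, 0.3, -1.1]
opening: 0.0336
gripper_force: 29.9
```

Call:
{"fn": "move_arm", "kwargs": {"moves": [2.8,0,0,0,0,0,0,2.8,0,0,0,0,0,0]}}

```text
clock: 14.5
tool_pos: [0.5753, 0.2752, 0.1316]
orientation: [-179.9, 0.1, -111.3]
force: [0.5, 1.1, -0.2]
opening: 0.0339
gripper_force: 29.9
```

```bash
python3 look.py .5724 .274 w5; python3 -c "
from h import *; plan(.5735,.2744,.0843,-111)"
```

```text
mod (array([574.2, 275.1]), array([57.9, 34.5]), 67.6, 4242) 0.1518
slopes [0.0023 0.0049 0.1515]
up (array([555.7, 228.9]), array([19.6, 33. ]), 70.5, 1847) [0.5554 0.2286 0.1101]
bar (array([565. , 254.6]), array([20.4, 13.8]), 71.3, 539) [0.5649 0.2545 0.0801]
shift cm [0.14 0.13 4.73] turn -0.004 [0.5752 0.2752 0.1316] [-1.7990e+02  1.5000e-01 -1.1125e+02] 14.55
```

View pics/w5.png

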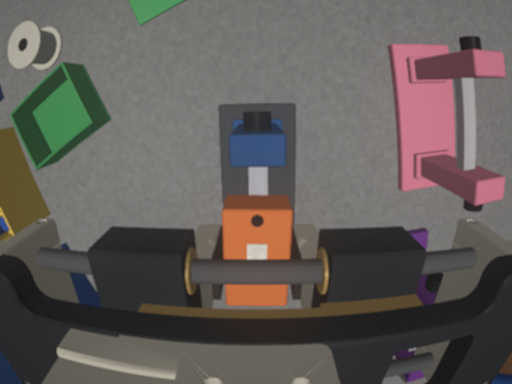

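The module is in line over the bar: bar at (258,180), upright at (257,143). I'll make a small correction and lower it slowly.

Call:
{"fn": "move_arm", "kwargs": {"moves": [2.8,0.15,0.1,0,0,0,-0.012,2.8,0,0,1,0,0,0,2.8,0,0,1,0,0,0,2.8,0,0,1,0,0,0,2.8,0,0,0.7,0,0,0,2.8,0,0,0.4,0,0,0,2.8,0,0,0,0,0,0,2.8,0,0,0,0,0,0]}}

```text
clock: 15.35
tool_pos: [0.5729, 0.2735, 0.0886]
orientation: [-180.0, -0.0, -110.6]
force: [-0.2, 0.4, -0.4]
opening: 0.0338
gripper_force: 29.9
```

```bash
python3 look.py .5724 .274 w6; python3 -c "
from h import *; plan(.5735,.2744,.0843,-111)"
```

```text
mod (array([571.6, 273.7]), array([58.5, 34.3]), 69.1, 4316) 0.1088
slopes [0.0012 0.0031 0.1085]
up (array([555.8, 229.2]), array([19.9, 33.1]), 69.6, 3155) [0.5553 0.2283 0.1101]
bar (array([566.2, 254.8]), array([19.2, 62.3]), 69.1, 96) [0.5695 0.2548 0.0871]
shift cm [-0.1  -0.03  0.46] turn 0.008 [0.5729 0.2736 0.0889] [-1.7998e+02  2.0000e-02 -1.1056e+02] 15.4
```

Call:
{"fn": "move_arm", "kwargs": {"moves": [2.8,0,-0.1,0.15,0,0,0,2.8,0,0,0.1,0,0,0,2.8,0,0,0.1,0,0,0,2.8,0,0,0,0,0,0]}}

```text
clock: 15.8
tool_pos: [0.5735, 0.273, 0.085]
orientation: [180.0, -0.0, -110.6]
force: [-0.6, -0.0, -1.2]
opening: 0.0339
gripper_force: 29.9
```

Call:
{"fn": "move_arm", "kwargs": {"moves": [2.8,0,0,0.05,0,0,0,2.8,0,0,0,0,0,0]}}

```text
clock: 16.0
tool_pos: [0.5736, 0.273, 0.0845]
orientation: [180.0, -0.0, -110.6]
force: [-0.8, -0.1, -0.3]
opening: 0.0338
gripper_force: 29.9
```

Call:
{"fn": "move_arm", "kwargs": {"moves": [2.8,0,0,0.05,0,0,0,2.8,0,0,0,0,0,0]}}

```text
clock: 16.2
tool_pos: [0.5737, 0.2731, 0.0842]
orientation: [-180.0, 0.0, -110.6]
force: [-0.4, 0.4, -0.2]
opening: 0.0339
gripper_force: 29.9
```

Call:
{"fn": "move_arm", "kwargs": {"moves": [2.8,0,0,0.05,0,0,0,2.8,0,0,0,0,0,0]}}

```text
clock: 16.4
tool_pos: [0.5737, 0.2731, 0.0842]
orientation: [-180.0, 0.0, -110.6]
force: [-2.4, -0.2, 4.6]
opening: 0.034
gripper_force: 29.9
```

Call:
{"fn": "move_arm", "kwargs": {"moves": [2.8,0,0,0.03,0,0,0,2.8,0,0,0,0,0,0]}}

```text
clock: 16.6
tool_pos: [0.5737, 0.2731, 0.0841]
orientation: [-180.0, 0.0, -110.6]
force: [-3.8, -0.7, 7.6]
opening: 0.0341
gripper_force: 30.0
```

The module rests on the bar. I'll let go and rise straight up.

Call:
{"fn": "move_arm", "kwargs": {"moves": [6,0,0,0,0,0,0,6,0,0,0,0,0,0,6,0,0,0,0,0,0,6,0,0,0,0,0,0,6,0,0,0,0,0,0,6,0,0,0,0,0,0]}}

```text
clock: 17.2
tool_pos: [0.5736, 0.2731, 0.0832]
orientation: [180.0, -0.0, -110.6]
force: [-0.0, 1.4, 0.5]
opening: 0.0597
gripper_force: 0.0
```

Call:
{"fn": "move_arm", "kwargs": {"moves": [6,0,0,-0.5,0,0,0,6,0,0,-1,0,0,0,6,0,0,-2,0,0,0,6,0,0,-3,0,0,0,6,0,0,-3,0,0,0,6,0,0,-3,0,0,0,6,0,0,0,0,0,0,6,0,0,0,0,0,0]}}

```text
clock: 18.0
tool_pos: [0.5739, 0.2734, 0.2099]
orientation: [-179.9, 0.1, -110.6]
force: [-0.8, -0.2, -1.0]
opening: 0.0598
gripper_force: 0.0
```

```bash
python3 look.py .5724 .274 w7
```

```text
mod (array([572.2, 273.1]), array([56.5, 32.6]), 68.4, 1779) 0.1044
slopes [-0.0034 -0.0028  0.1041]
up (array([572.5, 274. ]), array([115.2,  32.3]), 69.4, 1414) [0.5657 0.235  0.1101]
bar (array([561.7, 245.5]), array([ 3.2, 13.4]), 68.0, 60) [0.5617 0.2453 0.0802]
```

View pics/w7.png

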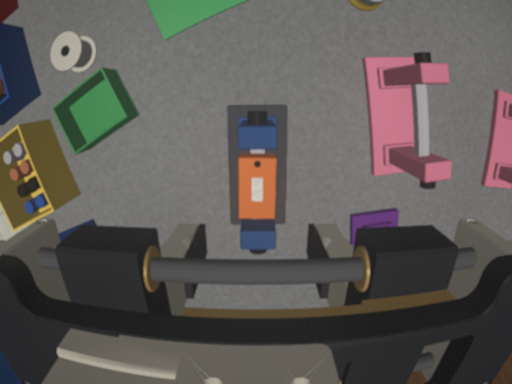

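The module stands on the bar at (257,187), centred within about 1 mm, level, with its top at 104 mm. The gripper is clear.

```bash
python3 -c "
from plant import ctrl; print(ctrl.close_job())"
```

```text
the job is handed in; nothing more can be done
None
```

The orange module was set down on the mat, regripped by its long sides and stood on the bar of the blue holder, measured about 1 mm off centre and level; the job is handed in, with no verdict returned.

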